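Nest the spare corner guard on the storage board

ROBOT

A 6-joint arm with a two-finger parallel gripper is mounted at the origin on the work surface. World frame = base frame: x ahead of the robot, y to its left, z up, the work surface at z = 0. Lengths are in m, angles in rad, forces in N, time in s.
With the tool pointing down it reaches from about 0.375 to 0.9 m from the base axis. Payload 3.1 kg.
Tool frame: the origin (TCP) lies midway between the tips of the shut fingers; the grasp point (between the pads) lies 19 mm behind it (manip.hold_point_z is the distance from the TCP to the grasp point, in m); x points along the fingers, y is the direction in which the jaws open and shut, and the axes are right-handed (so a half turn about x gives the same grasp; the last joint's range is limited). The gripper opens to 85 mm and grips with 20 to 120 N. Pads are 22 mm wide; open, the fingers measure 114 mm over their backs; the gripper's body (76 mm by 85 mm) begins 54 mm behind the grasp point. The pads swing forward as they close: fully open they stand 13 mm farther back than shut.
Start: joints at [0.963, 0.527, 1.433, -0, 1.181, -0.178], TCP at [0.26, 0.568, 0.231] pointing down, gripper open.
Joint ranges: [-3.08, 3.08], [-0.75, 2.2], [0.22, 2.44], [-1.43, 4.57], [0, 2.65], [-2.85, 2.85]. Speed limits (rad/s): [2.79, 2.79, 3.14, 3.14, 3.14, 3.14].

INTERFACE

Orientations are given as a unit quaternion [x, y, z, w].
In Python, from station import manip, snapshot gives the robot as it stands.
- The arm moves only by the shell command python3 -m crank 'ROWS' [FORCE]. ROWS is JSON, a list of rows, each a list of 5 numbers: the finger opening in m, from 0 to 0.0854, then the shift along the tool's x, y, z in m, then the turn about the tool's x in rad. In form: [[grip, tx, ty, tz, yaw], ...]. A call has 1 to 5 rows; each row shifts and turns the commanded pose from where the row before left it, along the tool's axes as they then stand; what a row does not reach is not made up. A row lasts 1/10 s, in which the tool goes at most 50 mm and 8.59 degrees, less where a joint would pass 70% of its speed; a pose out of reach is approached as far as the arm can. A call is refused whole if a number of a shift passes 0.05 or a number of a turn 0.15, either way. A call with a gripper value outside its range is refused whole. The fingers move at their own pace and stop on an object; FORCE is the grip in N (left out, the last holds). Time passes only in rows, so rows that do not move let the fingers close. It gives the time, the measured TCP pose, the force and the opening at its end, in the units of the state.
- manip.sense(): the state, without advancing time (a new reading comes with each control period).
- snapshot(name): name is "scene" or "top"; returns a dict with "image" (400x640x3 uint8, blue, green, red), "range_z" (400x640 float32, m along the optical axis (not along the pixel's ray), 0 where there is no reading), "vertical_fov" (degrees; the focal length in pixels is half the picture's height over the tangent of half this angle, whatever the lens; pixels are square), "cx", "cy" (the principal point, pixels), "distortion" ([k1, k2, p1, p2, k3] as OpenCV has them; the pictures are not rectified), "extrinsics" (4x4, takes a point from world to camera coordinates). Camera axes: x right, y up, looking along -z (the intrinsics and any distortion apply to the point x, -y, -z); pixel columns grow to the right and rows downward; lengths in m; the calibration is good to about 2 mm. A picture is of the moment at which its call begins.
- manip.sign_off(): hands the job in, once; it reports no verdict.
The state is a dict: "t": time; "q": joint angles; "qd": joint speeds; "tau": joint torques, N m; "tcp_pos": TCP position; "tool_rot": TCP orientation; "force": force on the tool from outside, world axes, zero at the start; "ft_torque": the same for the moment, N m; "finger_gap": opening from 0.0 (shut) to 1.0 (fully open).
Only numpy, scipy, OpenCV 4.12 (cv2) and the standard library are available. Lean on these libraries where they do the work, as an engineer would, in place of code of your own. Each camera call takes 0.05 s, during which the arm holds its last target.

TASK

Put away the loose wide aluminium corner guard: lay it over the matching guard that is screwed to the plywood board, ridge along ridge and centred lengthwise, so that it nests fully home with its legs flat on the other's legs, and let it go. Leave the loose narrow guard where it lies.

Things in the scene. Friction and masses are not known exactly. Their poses are not given: they have to be found in the camera images.
- wide_mid (a point): Loose wide guard: plain aluminium 90-degree angle, two equal legs 50 mm wide outside, 4 mm thick, 60 mm long, 66 g. Stands like a tent on its leg edges, ridge up: 71 mm across, 38.2 mm high. Pinch its two end faces (60 mm apart along the ridge) just below the ridge. Point: its centre, half-way along, half-way up (19.1 mm below the ridge top). x along the ridge, y across, z up.
- fixed_mid (a point): Guard screwed to a fixed plywood board (160 x 130 x 12 mm) on the desk: same section as the wide one (legs 50, 4 thick, 38.2 mm high above the board), ridge up, 40 mm long, mid-board. Point: its centre, half-way along, half-way up (19.1 mm above the board). x along the ridge, z up. Fully nested, the wide guard's centre is 5.7 mm above this point, its ends 10 mm out at both ends.
- narrow_mid (a point): Loose narrow guard, a bystander: the same kind of aluminium tent-like angle but with 30 mm legs (42 mm across, 24 mm high), 60 mm long. It and the wide guard may lie either way round. Point: its centre, 12 mm above its underside; x along the ridge, z up.
Things that resemble listed ones, but are neither listed nor needed, are in the scene too. What is shaped like the part that bears wide_mid but yellow is not meant. What is shaped like the part that bears fixed_mid but red is not meant.

How it is judged:
At the end, for the whole second after the job is handed in: The wide guard rests nested on the fixed one: its centre within 12 mm of the fixed guard's centre along the ridge, within 10 mm across it and 1 to 12 mm above it (5.7 mm when fully home), the ridges parallel within 10 degrees, the wide guard upright (ridge up) within 10 degrees, and at rest (x of wide_mid in the frame of fixed_mid between -0.012 and 0.012 m and y of wide_mid in the frame of fixed_mid between -0.01 and 0.01 m and z of wide_mid in the frame of fixed_mid between 0.001 and 0.012 m and angle between the x axis of wide_mid and the x axis of fixed_mid, either way round below 0.175 rad and angle between wide_mid's own z axis and vertical below 0.175 rad and linear speed of wide below 0.02 m/s); the robot touches nothing.
It fails at once if the loose narrow guard is moved more than 20 mm from where it lay (distance of narrow_mid from where it was at the start of the episode above 0.02 m).
It also fails if it takes over 40 s, if anything falls off the work surface, if the arm or the gripper's body presses on something with over 40 N, if the wrist force passes 120 N, or if a joint passes its speed limit or range.

## Working session

There is one attempt and no reset: what is moved stays moved. The work goes in short steps, Python scripts to look and compute and a shell command to move; the robot and the scene stay as the last step left them, time stands still between calls to the robot, and variables do not carry over. Pictures are saved under pics/ and viewed, and the job is handed in when it is done.

```bash
ls; mkdir -p pics; cat > h.py <<'E'
import numpy as np,cv2,pickle
from station import manip,snapshot
def take(n,tag):
    s=snapshot(n); pickle.dump(s,open(f'pics/{tag}.pkl','wb')); cv2.imwrite(f'pics/{tag}.png',s['image']); return s
def load(tag): return pickle.load(open(f'pics/{tag}.pkl','rb'))
def cloud(s):
    z=s['range_z']; H,W=z.shape; f=H/2/np.tan(np.radians(s['vertical_fov'])/2)
    K=np.array([[f,0,s['cx']],[0,f,s['cy']],[0,0,1.]])
    u,v=np.meshgrid(np.arange(W),np.arange(H))
    p=cv2.undistortPoints(np.stack([u,v],-1).reshape(-1,1,2).astype(np.float64),K,np.array(s['distortion'],float)).reshape(H,W,2)
    c=np.stack([p[...,0]*z,-p[...,1]*z,-z,np.ones_like(z)],-1)
    w=(c@np.linalg.inv(np.array(s['extrinsics'])).T)[...,:3]
    w[z<=0]=np.nan
    return w
E
python3 - <<'E'
from h import *
for n in('scene','top'):
    s=take(n,n+'0'); print(n,s['vertical_fov'],s['distortion'],np.linalg.inv(np.array(s['extrinsics']))[:3,3])
print(manip.sense()); print([a for a in dir(manip) if a[0]!='_'])
E
```

```text
pics
scene 48.10254314478567 [0.01247525 0.         0.         0.         0.        ] [1.00173493 0.30195405 0.76797559]
top 54.66541841797694 [0.02071455 0.         0.         0.         0.        ] [ 0.35495984 -0.03646825  0.82675368]
{'t': 0.1, 'q': array([ 9.62498200e-01,  5.28402512e-01,  1.43377058e+00, -2.70322077e-05,
        1.18140853e+00, -1.78502196e-01]), 'qd': array([-0.00113576, -0.00251557, -0.0028528 ,  0.00061922, -0.00027844,
        0.000187  ]), 'tau': array([ 1.25333436e-04, -4.43303704e+01, -1.78585964e+01, -2.05570227e-04,
        3.84210551e-03,  1.71776031e-05]), 'tcp_pos': array([0.26003465, 0.56762685, 0.23041461]), 'tool_rot': array([ 0.15013242,  0.69110385, -0.15143817,  0.69058106]), 'force': array([0.25930438, 0.24715554, 0.00442131]), 'ft_torque': array([0.01664088, 0.00304525, 0.00988958]), 'finger_gap': 0.9999027612800925}
['PlanningError', 'hold_point_z', 'sense', 'sign_off']
```

View pics/scene0.png

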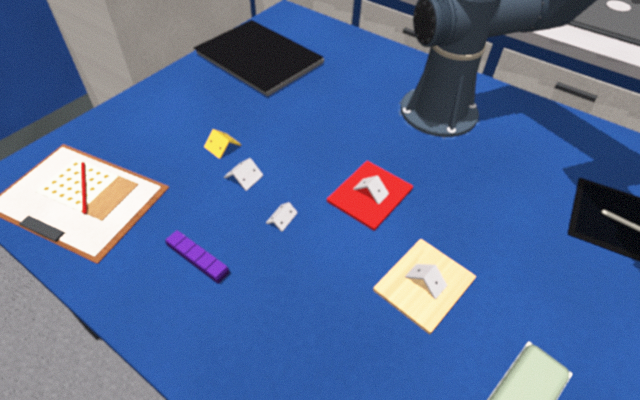

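View pics/top0.png

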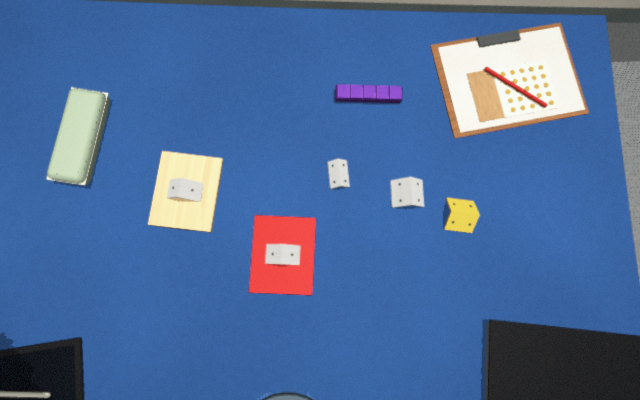

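The scene view shows, left of the robot, the yellow guard (221,143), a plain wide-looking guard (244,174), a plain narrow-looking one (283,216), a red board with a guard (372,188), and a plywood board with a guard (428,280).
The top view shows the same pieces:
- **Loose:** plain at (407,192), plain and smaller at (339,173), and yellow at (461,215), which is excluded.
- **Fixed:** plywood at (185,190), and red at (283,254), which is excluded.

By size, (407,192) should be the wide guard and (339,173) the narrow one. I'll measure them and check an enlarged crop.

```bash
python3 - <<'E'
from h import *
s=load('top0'); w=cloud(s)
im=s['image']
a=cv2.resize(im[140:245,310:490],None,fx=4,fy=4,interpolation=cv2.INTER_CUBIC)
b=cv2.resize(im[145:240,140:320],None,fx=4,fy=4,interpolation=cv2.INTER_CUBIC)
cv2.imwrite('pics/crop.png',np.vstack([a[:300],b[:290]]))
def rep(name,u0,u1,v0,v1,zmin):
    P=w[v0:v1,u0:u1].reshape(-1,3);P=P[np.isfinite(P).all(1)]
    print(name,'med floor',np.percentile(P[:,2],[5,50,95,99.5]))
    Q=P[P[:,2]>zmin]; r=cv2.minAreaRect(Q[:,:2].astype(np.float32)); print(len(Q),r, 'mean',Q.mean(0))
rep('wide',380,435,165,220,.006)
rep('narrow',320,360,150,197,.006)
rep('yellow',438,490,190,240,.006)
rep('fixed',160,210,172,208,.018)
rep('red',258,308,238,272,.018)
E
```

```text
wide med floor [-2.76693466e-03  2.04947723e-05  3.15421740e-02  3.71014630e-02]
800 ((0.507635235786438, -0.25439363718032837), (0.060730062425136566, 0.06577272713184357), 1.7305372953414917) mean [ 0.50687677 -0.25091994  0.02193798]
narrow med floor [-2.86975846e-03 -2.76172374e-05  1.96046364e-02  2.30041560e-02]
434 ((0.5488489866256714, -0.10493853688240051), (0.060227543115615845, 0.03741854801774025), 6.72936487197876) mean [ 0.54857481 -0.10438821  0.01468734]
yellow med floor [-0.00272194  0.00038828  0.03250835  0.03735233]
820 ((0.4607848525047302, -0.3664332926273346), (0.061780840158462524, 0.06568823009729385), 83.35415649414062) mean [ 0.45842132 -0.36530518  0.02203769]
fixed med floor [0.0087987  0.01184692 0.04431485 0.04870013]
579 ((0.507311224937439, 0.22035519778728485), (0.06356030702590942, 0.04033747315406799), 83.90448760986328) mean [0.50668547 0.21578868 0.0338802 ]
red med floor [0.00896502 0.01231026 0.04482695 0.04919417]
602 ((0.3747723400592804, 0.012386355549097061), (0.06535059958696365, 0.039804428815841675), 87.52430725097656) mean [0.37474959 0.01122075 0.03395462]
```

View pics/crop.png

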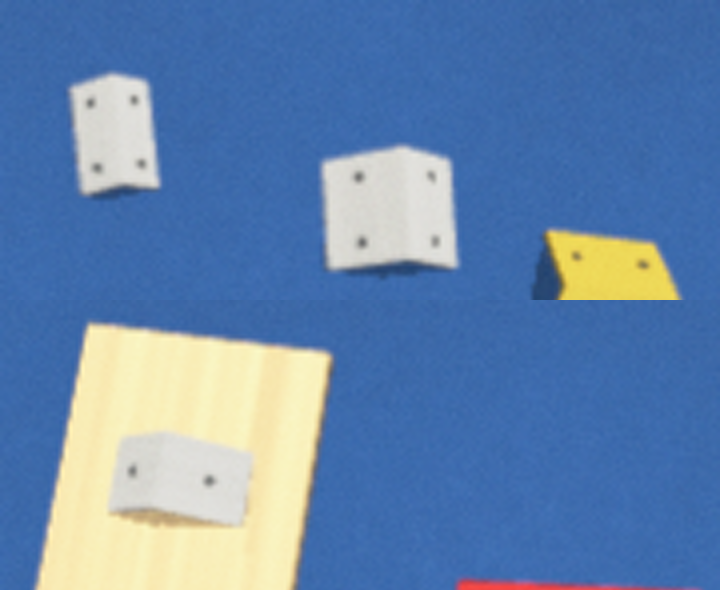

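The crop confirms it: the plain guard at (407,192) is 60 × ~71 mm and 37–38 mm high, so it is the wide one. (339,173) is 23–24 mm high, so it is the narrow one. The guard at (185,190) on the plywood is the target. Next I'll fit precise poses.

```bash
cat > fit.py <<'E'
from h import *
from scipy.optimize import least_squares
def fit(P,base,H,L,x0,zmin):
    P=P[np.isfinite(P).all(1)]; P=P[(P[:,2]>base+zmin)&(np.hypot(*(P[:,:2]-x0[:2]).T)<.055)]
    def loc(p):
        c,s_=np.cos(p[2]),np.sin(p[2]); d=P[:,:2]-p[:2]; return d[:,0]*c+d[:,1]*s_,-d[:,0]*s_+d[:,1]*c
    def res(p):
        a,b=loc(p); return (P[:,2]-(base+H+p[3]-np.abs(b)))/1.414
    r=least_squares(lambda p:np.r_[res(p)],[*x0,0],loss='soft_l1',f_scale=.001); p=r.x
    # along-ridge from extents of near-surface points
    a,b=loc(p); ok=np.abs(res(p))<.004
    lo,hi=np.percentile(a[ok],[1,99]); m=(lo+hi)/2
    c=p[:2]+m*np.array([np.cos(p[2]),np.sin(p[2])])
    return c,np.degrees(p[2]),p[3],hi-lo,(b[ok].min(),b[ok].max()),np.std(res(p)[ok]),ok.sum()
E
python3 - <<'E'
from fit import *
for n in('top0','scene0'):
    P=cloud(load(n)).reshape(-1,3)
    print(n)
    print('wide',fit(P,0,.0382,.06,[.507,-.252,.03],.006))
    print('narrow',fit(P,0,.0241,.06,[.548,-.104,.1],.006))
    print('fixed',fit(P,.012,.0382,.04,[.507,.218,-.1],.006))
E
```

```text
top0
wide (array([ 0.50739002, -0.25526507]), np.float64(1.6280067981656168), np.float64(-0.0007799140662084288), np.float64(0.05920664676117515), (np.float64(-0.03207075585284776), np.float64(0.03369660292176413)), np.float64(0.0010542248930097717), np.int64(798))
narrow (array([ 0.54867435, -0.10503263]), np.float64(5.452820634240042), np.float64(-0.0008338843210424889), np.float64(0.05934651056353463), (np.float64(-0.01878505774440925), np.float64(0.01925036376734593)), np.float64(0.0010785005158961253), np.int64(434))
fixed (array([0.50726986, 0.22072566]), np.float64(-6.2331360510002085), np.float64(-0.00137637264545415), np.float64(0.039420570802308944), (np.float64(-0.032119792959825866), np.float64(0.03142758925630325)), np.float64(0.0010926896665535875), np.int64(579))
scene0
wide (array([ 0.50834391, -0.25372062]), np.float64(2.127889823472273), np.float64(-0.0013368155717702241), np.float64(0.06000444606348779), (np.float64(-0.030605132252831378), np.float64(0.03426100763673327)), np.float64(0.0014757626909850125), np.int64(517))
narrow (array([ 0.54979461, -0.10330812]), np.float64(6.377483454344442), np.float64(-0.001064044728284094), np.float64(0.060123989456167926), (np.float64(-0.017744748014566068), np.float64(0.019688396369501822)), np.float64(0.0012575620891238275), np.int64(354))
fixed (array([0.5066894 , 0.22212598]), np.float64(-6.7097334453827315), np.float64(-0.0007583098773586095), np.float64(0.040717151281066004), (np.float64(-0.032279113665902553), np.float64(0.0335046391692542)), np.float64(0.0010193729749994847), np.int64(649))
```

```bash
cat > d.py <<'E'
import sys
from h import *
from scipy.spatial.transform import Rotation as R
def delta(x,y,z,ridge_deg):
    s=manip.sense(); M=R.from_quat(s['tool_rot']).as_matrix(); 
    ya=np.degrees(np.arctan2(M[1,1],M[0,1])); d=(ridge_deg-ya+90)%180-90
    # tool x is down: turn about tool x by +a turns -a about world z
    print('t',round(s['t'],2),'tcp',s['tcp_pos'].round(4),'tilt',np.degrees(np.arccos(-M[2,0])).round(2),'y-ang',round(ya,2),'q6',s['q'][5].round(3),'q1',s['q'][0].round(3),'gap',round(s['finger_gap']*85.4,2),'F',s['force'].round(2))
    print('turn about tool x [rad]',round(-np.radians(d),4))
    e=np.array([x,y,z])-s['tcp_pos']
    print('shift tool axes now',(M.T@e).round(4))
    a=np.radians(d);Rz=R.from_euler('z',a).as_matrix(); print('shift tool axes after turn',((Rz@M).T@e).round(4))
if __name__=='__main__': delta(*map(float,sys.argv[1:5]))
E
python3 d.py .508 -.2545 .12 1.85; python3 -c "
from station import manip;print(manip.hold_point_z)"
```

```text
t 0.1 tcp [0.26   0.5676 0.2304] tilt 0.11 y-ang 65.38 q6 -0.179 q1 0.962 gap 85.39 F [0.26 0.25 0.  ]
turn about tool x [rad] 1.1087
shift tool axes now [ 0.1115 -0.6438  0.568 ]
shift tool axes after turn [0.1097 0.2215 0.8297]
0.0187
```

```bash
python3 -m crank '[[0.0854,0,0,0,0.14],[0.0854,0,0,0,0.14],[0.0854,0,0,0,0.14],[0.0854,0,0,0,0.14],[0.0854,0,0,0,0.14]]' 40; python3 -m crank '[[0.0854,0,0,0,0.14],[0.0854,0,0,0,0.14],[0.0854,0,0,0,0.13],[0.0854,0,0,0,0],[0.0854,0,0,0,0]]'; python3 d.py .508 -.2545 .12 1.85
```

```text
t: 0.6
tcp_pos: [0.2601, 0.5678, 0.2307]
tool_rot: [0.38, 0.596, -0.381, 0.596]
force: [-1.3, 0.7, -0.7]
finger_gap: 0.999
t: 1.1
tcp_pos: [0.2603, 0.5679, 0.2309]
tool_rot: [0.491, 0.508, -0.492, 0.508]
force: [-0.4, -0.3, 0.2]
finger_gap: 0.997
t 1.1 tcp [0.2603 0.5679 0.2309] tilt 0.05 y-ang 1.93 q6 0.929 q1 0.962 gap 85.14 F [-0.45 -0.32  0.2 ]
turn about tool x [rad] 0.0014
shift tool axes now [0.1114 0.2199 0.8302]
shift tool axes after turn [0.1114 0.2211 0.8299]
```

```bash
python3 -m crank '[[0.0854,0,0.011,0.0415,0],[0.0854,0,0.011,0.0415,0],[0.0854,0,0.011,0.0415,0],[0.0854,0,0.011,0.0415,0],[0.0854,0,0.011,0.0415,0]]'; python3 -m crank '[[0.0854,0,0.011,0.0415,0],[0.0854,0,0.011,0.0415,0],[0.0854,0,0.011,0.0415,0],[0.0854,0,0.011,0.0415,0],[0.0854,0,0.011,0.0415,0]]'; python3 -m crank '[[0.0854,0,0.011,0.0415,0],[0.0854,0,0.011,0.0415,0],[0.0854,0,0.011,0.0415,0],[0.0854,0,0.011,0.0415,0],[0.0854,0,0.011,0.0415,0]]'; python3 -m crank '[[0.0854,0,0.011,0.0415,0],[0.0854,0,0.011,0.0415,0],[0.0854,0,0.011,0.0415,0],[0.0854,0,0.011,0.0415,0],[0.0854,0,0,0,0]]'; python3 d.py .508 -.2545 .12 1.85
```

```text
t: 1.6
tcp_pos: [0.322, 0.3609, 0.2314]
tool_rot: [0.492, 0.508, -0.491, 0.509]
force: [1.3, 0.2, -0.4]
finger_gap: 1.007
t: 2.1
tcp_pos: [0.3835, 0.1552, 0.2316]
tool_rot: [0.492, 0.508, -0.491, 0.509]
force: [1.3, 0.2, -0.8]
finger_gap: 1.0
t: 2.6
tcp_pos: [0.4449, -0.0508, 0.2315]
tool_rot: [0.492, 0.508, -0.492, 0.508]
force: [0.2, 0.2, -0.2]
finger_gap: 0.997
t: 3.1
tcp_pos: [0.4962, -0.2195, 0.2316]
tool_rot: [0.493, 0.505, -0.493, 0.509]
force: [-0.7, 0.8, 0.5]
finger_gap: 0.999
t 3.1 tcp [ 0.4962 -0.2195  0.2316] tilt 0.34 y-ang 1.64 q6 -0.65 q1 -0.622 gap 85.32 F [-0.65  0.85  0.46]
turn about tool x [rad] -0.0037
shift tool axes now [0.1118 0.0104 0.0348]
shift tool axes after turn [0.1118 0.0103 0.0348]
```

```bash
python3 -m crank '[[0.0854,0.02,0.0105,0.035,0],[0.0854,0.045,0,0,0],[0.0854,0.045,0,0,0],[0.0854,0.01,0,0,0],[0.0854,0,0,0,0]]'; python3 d.py .508 -.2545 .012 1.85; python3 - <<'E'
from fit import *
s=take('top','top1');t=take('scene','scene1')
cv2.imwrite('pics/c1.png',np.vstack([cv2.resize(s['image'][130:250,330:490],None,fx=3.5,fy=2.5),cv2.resize(t['image'][90:220,180:340],None,fx=3.5,fy=2.2)]))
E
```

```text
t: 3.6
tcp_pos: [0.5041, -0.2467, 0.1099]
tool_rot: [0.492, 0.51, -0.492, 0.506]
force: [0.1, -0.2, -0.1]
finger_gap: 1.0
t 3.6 tcp [ 0.5041 -0.2467  0.1099] tilt 0.28 y-ang 1.85 q6 -0.687 q1 -0.654 gap 85.38 F [ 0.13 -0.17 -0.15]
turn about tool x [rad] 0.0
shift tool axes now [0.0979 0.004  0.0082]
shift tool axes after turn [0.0979 0.004  0.0082]
```

View pics/c1.png

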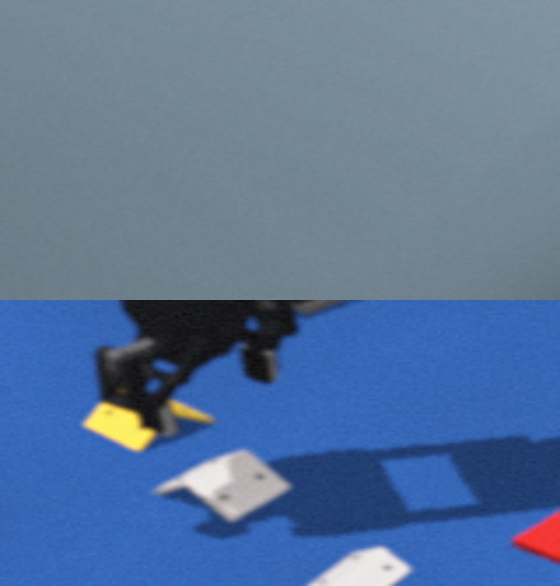

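```bash
python3 -m crank '[[0.0854,0,0.004,0.008,0],[0.0854,0.01,0,0,0],[0.0854,0,0,0,0],[0.0854,0,0,0,0]]'; python3 d.py .508 -.2545 .007 1.85
```

```text
t: 4.1
tcp_pos: [0.5094, -0.2559, 0.1015]
tool_rot: [0.492, 0.508, -0.492, 0.508]
force: [0.1, -0.2, 0.0]
finger_gap: 1.004
t 4.1 tcp [ 0.5094 -0.2559  0.1015] tilt 0.01 y-ang 1.77 q6 -0.693 q1 -0.662 gap 85.71 F [ 0.12 -0.25  0.  ]
turn about tool x [rad] -0.0013
shift tool axes now [ 0.0945 -0.0014 -0.0015]
shift tool axes after turn [ 0.0945 -0.0014 -0.0015]
```

```bash
python3 -m crank '[[0.0854,0.02,-0.0014,-0.0015,0],[0.0854,0.02,0,0,0],[0.0854,0.02,0,0,0],[0.0854,0.015,0,0,0],[0.0854,0.01,0,0,0]]'; python3 -m crank '[[0.0854,0.009,0,0,0],[0.0854,0,0,0,0],[0.0854,0,0,0,0]]'; python3 d.py .508 -.2545 .007 1.85;  python3 - <<'E'
from fit import *
t=take('scene','scene2')
cv2.imwrite('pics/c2.png',cv2.resize(t['image'][90:220,180:340],None,fx=4,fy=4))
E
```

```text
t: 4.6
tcp_pos: [0.5078, -0.2543, 0.0153]
tool_rot: [0.492, 0.508, -0.492, 0.507]
force: [-0.8, 0.7, 0.4]
finger_gap: 0.999
t: 4.9
tcp_pos: [0.5083, -0.2547, 0.0075]
tool_rot: [0.492, 0.508, -0.492, 0.508]
force: [0.4, 0.3, 0.4]
finger_gap: 1.0
t 4.9 tcp [ 0.5083 -0.2547  0.0075] tilt 0.02 y-ang 1.78 q6 -0.692 q1 -0.661 gap 85.38 F [0.4  0.3  0.37]
turn about tool x [rad] -0.0013
shift tool axes now [ 0.0005 -0.0003 -0.0002]
shift tool axes after turn [ 0.0005 -0.0003 -0.0002]
```

View pics/c2.png

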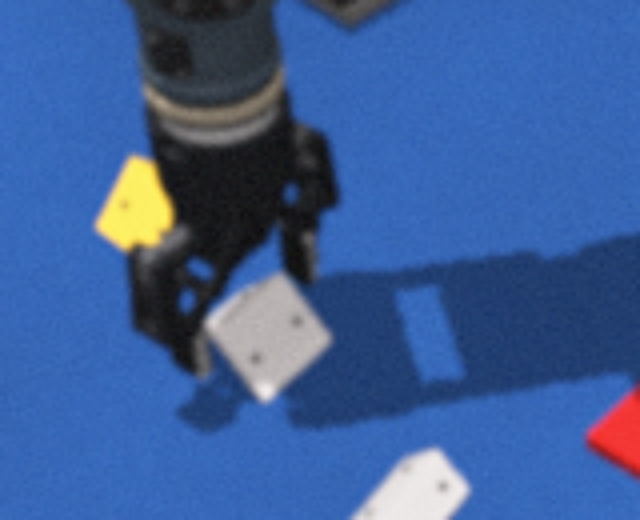

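The open fingers straddle both end faces, with tips at crop (195,365) and (305,270), level with the guard. Closing now.

```bash
python3 -m crank '[[0.05,0,0,0,0],[0.05,0,0,0,0],[0.05,0,0,0,0],[0.05,0,0,0,0],[0.05,0,0,0,0]]' 40; python3 -m crank '[[0.05,0,0,0,0],[0.05,0,0,0,0],[0.05,0,0,0,0]]'; python3 d.py .508 -.2545 .007 1.85
```

```text
t: 5.45
tcp_pos: [0.5087, -0.2549, 0.0081]
tool_rot: [0.492, 0.507, -0.492, 0.508]
force: [0.7, 0.6, 6.8]
finger_gap: 0.693
t: 5.75
tcp_pos: [0.5086, -0.2548, 0.0081]
tool_rot: [0.492, 0.507, -0.492, 0.508]
force: [1.2, 0.4, 5.4]
finger_gap: 0.687
t 5.75 tcp [ 0.5086 -0.2548  0.0081] tilt 0.09 y-ang 1.78 q6 -0.692 q1 -0.661 gap 58.67 F [1.17 0.43 5.43]
turn about tool x [rad] -0.0011
shift tool axes now [ 0.0011 -0.0006 -0.0003]
shift tool axes after turn [ 0.0011 -0.0006 -0.0003]
```

Gripped at about 59 mm opening, which matches the 60 mm length. Lifting.

```bash
python3 -m crank '[[0.05,-0.01,0,0,0],[0.05,-0.03,0,0,0],[0.05,-0.03,0,0,0],[0.05,-0.03,0,0,0],[0.05,-0.02,0,0,0]]'; python3 -m crank '[[0.05,0,0,0,0],[0.05,0,0,0,0]]'; python3 d.py .507 .2214 .13 -6.4;  python3 - <<'E'
from fit import *
t=take('scene','scene3')
cv2.imwrite('pics/c3.png',cv2.resize(t['image'][60:220,150:340],None,fx=4,fy=3.5))
E
```

```text
t: 6.25
tcp_pos: [0.5084, -0.2549, 0.1295]
tool_rot: [0.492, 0.507, -0.492, 0.508]
force: [-0.3, -0.3, -1.0]
finger_gap: 0.692
t: 6.45
tcp_pos: [0.5078, -0.2544, 0.1273]
tool_rot: [0.492, 0.508, -0.492, 0.508]
force: [0.0, -0.5, -1.7]
finger_gap: 0.694
t 6.45 tcp [ 0.5078 -0.2544  0.1273] tilt 0.01 y-ang 1.77 q6 -0.692 q1 -0.661 gap 59.25 F [ 0.02 -0.46 -1.74]
turn about tool x [rad] 0.1426
shift tool axes now [-0.0027  0.014  -0.4756]
shift tool axes after turn [-0.0027 -0.0538 -0.4727]
```

View pics/c3.png

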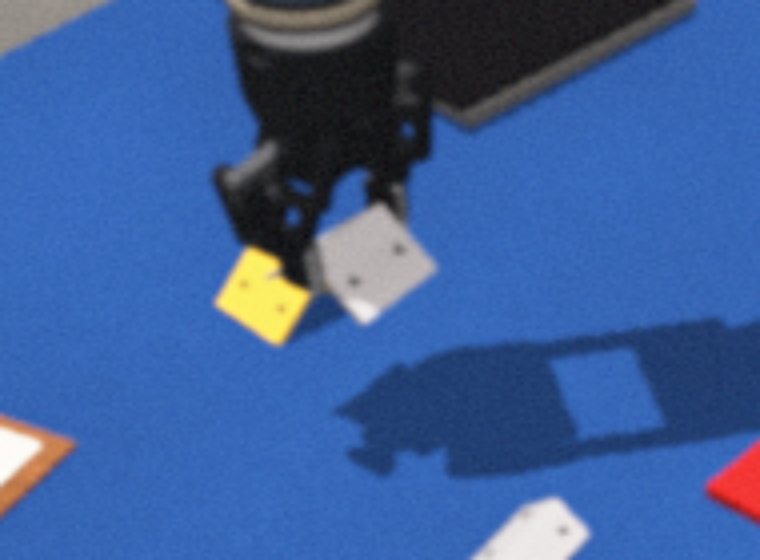

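```bash
cat > held.py <<'E'
from fit import *
from scipy.spatial.transform import Rotation as R
def held(tag,s=None):
    s=s or manip.sense(); M=R.from_quat(s['tool_rot']).as_matrix()
    P=cloud(load(tag)); im=load(tag)['image'].astype(int)
    L=(P-s['tcp_pos'])@M  # tool coords: x down, y ridge, z across
    g=(np.ptp(im,axis=2)<35)&(im.min(2)>110)
    m=g&(np.abs(L[...,1])<.033)&(np.abs(L[...,2])<.045)&(L[...,0]>-.04)&(L[...,0]<.02)
    for sg in(1,-1):
        Q=L[m&(L[...,2]*sg>.004)]
        if len(Q)<60: print(sg,'few',len(Q)); continue
        A=np.c_[Q[:,1:],np.ones(len(Q))]; c=np.linalg.lstsq(A,Q[:,0],rcond=None)[0]
        for _ in range(5):
            k=np.abs(A@c-Q[:,0])<.004; c=np.linalg.lstsq(A[k],Q[k,0],rcond=None)[0]
        print('side',sg,'n',k.sum(),'slope across (±1 ideal)',c[1].round(3),'slope along',c[0].round(3),'x at z=0 (ridge level, tool x)',c[2].round(4),'y range',np.percentile(Q[k,1],[1,99]).round(4),'x range',np.percentile(Q[k,0],[1,99]).round(4))
E
python3 -c "
from held import *
held('scene3')"
```

```text
1 few 15
side -1 n 490 slope across (±1 ideal) -0.982 slope along 0.002 x at z=0 (ridge level, tool x) -0.0297 y range [-0.0296  0.0305] x range [-0.0271  0.0053]
```

```bash
python3 -m crank '[[0.05,0,0,0,0.0713],[0.05,0,0,0,0.0713],[0.05,0,-0.005,-0.04,0],[0.05,0,-0.005,-0.043,0],[0.05,0,-0.005,-0.043,0]]';python3 -m crank '[[0.05,0,-0.005,-0.043,0],[0.05,0,-0.005,-0.043,0],[0.05,0,-0.005,-0.043,0],[0.05,0,-0.005,-0.043,0],[0.05,0,-0.005,-0.043,0]]'; python3 -m crank '[[0.05,0,-0.005,-0.043,0],[0.05,0,-0.005,-0.043,0],[0.05,0,-0.004,-0.03,0],[0.05,0,0,-0.01,0],[0.05,0,0,0,0]]'; python3 d.py .507 .2214 .13 -6.4
```

```text
t: 7.0
tcp_pos: [0.5059, -0.1263, 0.1254]
tool_rot: [-0.527, -0.472, 0.528, -0.47]
force: [0.0, 0.7, -0.4]
finger_gap: 0.686
t: 7.5
tcp_pos: [0.5048, 0.0905, 0.1256]
tool_rot: [-0.526, -0.472, 0.528, -0.47]
force: [1.5, 0.0, -1.0]
finger_gap: 0.689
t: 8.0
tcp_pos: [0.5056, 0.2165, 0.1259]
tool_rot: [-0.526, -0.472, 0.527, -0.472]
force: [-0.7, -0.5, -1.4]
finger_gap: 0.688
t 8.0 tcp [0.5056 0.2165 0.1259] tilt 0.14 y-ang -6.24 q6 0.311 q1 0.201 gap 58.78 F [-0.74 -0.51 -1.35]
turn about tool x [rad] 0.0028
shift tool axes now [-0.0041  0.0009 -0.0051]
shift tool axes after turn [-0.0041  0.0009 -0.0051]
```

```bash
python3 -m crank '[[0.05,0,0.001,-0.005,0.003],[0.05,0.03,0,0,0],[0.05,0,0,0,0],[0.05,0,0,0,0]]'; python3 d.py .507 .2214 .026 -6.4
python3 - <<'E'
from held import *
t=take('scene','scene4')
held('scene4')
P=cloud(t).reshape(-1,3)
s=manip.sense()
print('held',fit(P,s['tcp_pos'][2]-.0082,.0382,.06,[.507,.2214,-.11],.004))
print(s['tcp_pos'])
cv2.imwrite('pics/c4.png',cv2.resize(t['image'][180:340,340:510],None,fx=4,fy=3.5))
E
```

```text
t: 8.4
tcp_pos: [0.5076, 0.2191, 0.0969]
tool_rot: [-0.527, -0.47, 0.529, -0.47]
force: [-0.6, -0.6, -0.4]
finger_gap: 0.69
t 8.4 tcp [0.5076 0.2191 0.0969] tilt 0.15 y-ang -6.68 q6 0.322 q1 0.205 gap 58.89 F [-0.55 -0.58 -0.41]
turn about tool x [rad] -0.0049
shift tool axes now [ 0.0709 -0.0007 -0.0023]
shift tool axes after turn [ 0.0709 -0.0007 -0.0023]
1 few 36
side -1 n 544 slope across (±1 ideal) -1.011 slope along -0.001 x at z=0 (ridge level, tool x) -0.0302 y range [-0.0304  0.0292] x range [-0.0219  0.0066]
held (array([0.28886785, 0.21009768]), np.float64(93.04882953175613), np.float64(0.5079699739382161), np.float64(0.08699842675455133), (np.float64(-0.2600255173711528), np.float64(-0.17389868726921587)), np.float64(0.002310613305314588), np.int64(458))
[0.50824272 0.21940143 0.09754161]
```

View pics/c4.png

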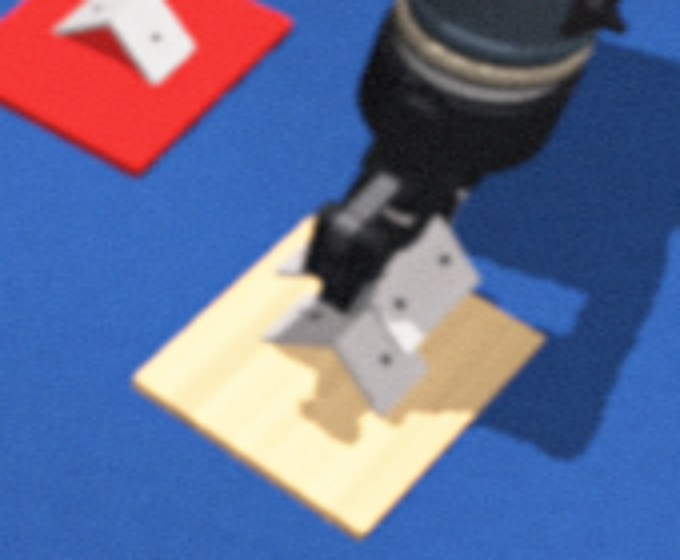

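The held guard sits above the plywood guard, parallel to it, with its leg square to the tool (slope −1.01). The tent-fit on the held part diverged because only one leg is visible, so I'm ignoring it. Lowering.

```bash
python3 -m crank '[[0.05,0.02,-0.0007,-0.002,-0.005],[0.05,0.02,0,0,0],[0.05,0.015,0,0,0],[0.05,0.005,0,0,0],[0.05,0,0,0,0]]';python3 -m crank '[[0.05,0,0,0,0]]'; python3 d.py .507 .2214 .026 -6.4
```

```text
t: 8.95
tcp_pos: [0.5078, 0.2221, 0.0376]
tool_rot: [-0.527, -0.472, 0.527, -0.472]
force: [-1.3, -0.5, -1.0]
finger_gap: 0.687
t: 9.05
tcp_pos: [0.5084, 0.2224, 0.0383]
tool_rot: [0.527, 0.471, -0.526, 0.472]
force: [-0.1, 0.5, -0.3]
finger_gap: 0.689
t 9.05 tcp [0.5084 0.2224 0.0383] tilt 0.11 y-ang -6.3 q6 0.321 q1 0.211 gap 58.87 F [-0.08  0.53 -0.32]
turn about tool x [rad] 0.0018
shift tool axes now [ 0.0123 -0.0013  0.0012]
shift tool axes after turn [ 0.0123 -0.0013  0.0012]
```

```bash
python3 -m crank '[[0.05,0.004,-0.0013,0.001,0.001],[0.05,0.003,0,0,0],[0.05,0.002,0,0,0],[0.05,0,0,0,0],[0.05,0,0,0,0]]'; python3 d.py .507 .2214 .026 -6.4
```

```text
t: 9.55
tcp_pos: [0.5061, 0.2217, 0.0283]
tool_rot: [-0.527, -0.472, 0.527, -0.472]
force: [0.7, -0.3, -0.4]
finger_gap: 0.688
t 9.55 tcp [0.5061 0.2217 0.0283] tilt 0.01 y-ang -6.33 q6 0.321 q1 0.211 gap 58.75 F [ 0.66 -0.33 -0.35]
turn about tool x [rad] 0.0012
shift tool axes now [0.0023 0.0009 0.0002]
shift tool axes after turn [0.0023 0.0009 0.0002]
```

```bash
python3 -m crank '[[0.05,0.002,0.001,0,0],[0.05,0,0,0,0],[0.05,0,0,0,0]]'; python3 d.py .507 .2214 .026 -6.4;  python3 -m crank '[[0.05,0.001,0,0,0],[0.05,0,0,0,0],[0.05,0,0,0,0]]'; python3 d.py .507 .2214 .026 -6.4
```

```text
t: 9.85
tcp_pos: [0.5069, 0.2209, 0.0269]
tool_rot: [-0.526, -0.472, 0.527, -0.472]
force: [-0.7, -3.3, 5.4]
finger_gap: 0.692
t 9.85 tcp [0.5069 0.2209 0.0269] tilt 0.06 y-ang -6.32 q6 0.321 q1 0.209 gap 59.07 F [-0.69 -3.32  5.42]
turn about tool x [rad] 0.0014
shift tool axes now [ 0.0009  0.0001 -0.0005]
shift tool axes after turn [ 0.0009  0.0001 -0.0005]
t: 10.15
tcp_pos: [0.507, 0.2207, 0.0266]
tool_rot: [-0.526, -0.471, 0.527, -0.472]
force: [-2.2, -4.1, 10.8]
finger_gap: 0.686
t 10.15 tcp [0.507  0.2207 0.0266] tilt 0.07 y-ang -6.31 q6 0.321 q1 0.209 gap 58.6 F [-2.2  -4.12 10.75]
turn about tool x [rad] 0.0015
shift tool axes now [ 0.0006 -0.0001 -0.0007]
shift tool axes after turn [ 0.0006 -0.0001 -0.0007]
```

Contact at the expected height (26.6 mm against 26 mm). Releasing gently.

```bash
python3 -m crank '[[0.062,0,0,0,0],[0.066,0,0,0,0],[0.072,0,0,0,0],[0.08,0,0,0,0],[0.0854,0,0,0,0]]' 20;  python3 -m crank '[[0.0854,0,0,0,0],[0.0854,0,0,0,0],[0.0854,0,0,0,0]]'; python3 d.py .507 .2214 .026 -6.4
```

```text
t: 10.65
tcp_pos: [0.5071, 0.2216, 0.0251]
tool_rot: [-0.527, -0.472, 0.527, -0.472]
force: [0.2, 0.3, -0.4]
finger_gap: 0.999
t: 10.95
tcp_pos: [0.5071, 0.2215, 0.0253]
tool_rot: [-0.527, -0.472, 0.527, -0.472]
force: [0.6, 0.4, 0.2]
finger_gap: 0.998
t 10.95 tcp [0.5071 0.2215 0.0253] tilt 0.0 y-ang -6.33 q6 0.32 q1 0.21 gap 85.21 F [0.57 0.4  0.21]
turn about tool x [rad] 0.0011
shift tool axes now [-0.0007 -0.0001  0.0002]
shift tool axes after turn [-0.0007 -0.0001  0.0002]
```

Now straight up, then aside along +y so the top camera can see.

```bash
python3 -m crank '[[0.0854,-0.015,0,0,0],[0.0854,-0.03,0,0,0],[0.0854,-0.04,0,0,0],[0.0854,-0.04,0,0,0],[0.0854,-0.04,0,0,0]]'; python3 -m crank '[[0.0854,0,0.01,-0.045,0],[0.0854,0,0.01,-0.045,0],[0.0854,0,0.01,-0.045,0],[0.0854,0,0.01,-0.045,0],[0.0854,0,0.01,-0.045,0]]'; python3 -m crank '[[0.0854,0,-0.02,-0.04,0],[0.0854,0,-0.03,-0.03,0],[0.0854,0,-0.03,-0.03,0],[0.0854,0,0,0,0],[0.0854,0,0,0,0]]'; python3 - <<'E'
from fit import *
for n in('top','scene'):
    s=take(n,n+'5'); P=cloud(s).reshape(-1,3)
    print(n,'placed',fit(P,.0177,.0382,.06,[.507,.2214,-.11],.006))
    print(n,'narrow',fit(P,0,.0241,.06,[.548,-.104,.1],.006)[:2])
a=cv2.resize(load('top5')['image'][140:240,120:270],None,fx=4,fy=3);b=cv2.resize(load('scene5')['image'][220:340,360:490],(600,300))
cv2.imwrite('pics/c5.png',np.vstack([a,b])); print(manip.sense()['qd'].round(3))
E
```

```text
t: 11.45
tcp_pos: [0.5067, 0.2214, 0.1917]
tool_rot: [-0.527, -0.472, 0.527, -0.471]
force: [1.3, 0.2, 0.0]
finger_gap: 1.0
t: 11.95
tcp_pos: [0.5817, 0.4412, 0.1903]
tool_rot: [-0.527, -0.472, 0.527, -0.472]
force: [1.3, -0.2, -0.7]
finger_gap: 1.001
t: 12.45
tcp_pos: [0.5118, 0.5486, 0.1898]
tool_rot: [-0.526, -0.472, 0.527, -0.472]
force: [0.2, -0.1, -0.8]
finger_gap: 0.997
top placed (array([0.50731663, 0.22059031]), np.float64(-6.475144239473407), np.float64(-0.0013199486407376646), np.float64(0.05888046692840504), (np.float64(-0.03522763279155209), np.float64(0.031566803365240495)), np.float64(0.001099016778837909), np.int64(869))
top narrow (array([ 0.54862987, -0.1050647 ]), np.float64(5.863117283545022))
scene placed (array([0.50690743, 0.22210245]), np.float64(-6.16368087327242), np.float64(-0.0007280246129997943), np.float64(0.059664041628646636), (np.float64(-0.03195179438176592), np.float64(0.03396859488291904)), np.float64(0.0010346037739612129), np.int64(944))
scene narrow (array([ 0.54927378, -0.10354099]), np.float64(5.741583266382186))
[-0.02  -0.002 -0.001  0.004  0.001  0.002]
```

View pics/c5.png

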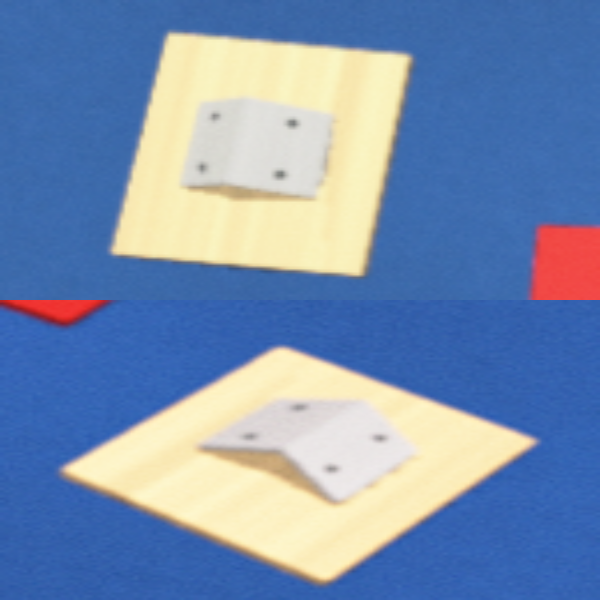

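The wide guard lies nested on the plywood guard, at about (185,190) in the top view and (428,280) in the scene view. Its fitted centre is within 0.3 mm of the fixed guard's in each camera, and its height is where full nesting puts it. Handing in.

```bash
python3 -c "
from station import manip
print(manip.sign_off())"
```

```text
the job is handed in; nothing more can be done
None
```

The loose wide guard is nested on the guard screwed to the plywood board and released, and the job is handed in. I gripped it by its end faces, lowered it until it made contact (about 11 N), let go, then moved the arm up and clear. The robot's clock read about 12.5 s of the 40 s allowed. The hand-in reported no verdict, so the result rests on my own checks.

**Last checks, from both cameras:**
- **Position:** the wide guard's fitted centre is within about 0.3 mm of the fixed guard's, comparing each camera with itself before and after.
- **Alignment:** the ridges are parallel to within about 0.6°.
- **Height:** the ridge reads 0.7–1.3 mm below the fully nested height. The unmoved guards read low by about the same amount (0.8–1.4 mm), so I take this as camera bias and the guard as fully home.
- **Narrow guard:** it has not moved; its before and after positions agree to within 0.6 mm.
- **Robot:** it stood clear of everything, about 0.3 m away and 0.19 m up, with the gripper open. One joint still showed about 0.02 rad/s at the last reading.

**Checks that disagreed or failed:**
- **Camera offset:** the two cameras differ by about 1.5 mm across the ridge, which is within their stated calibration.
- **Held-guard fit:** one fit of the guard while it was held diverged because only one leg was visible. I discarded it and used the single-leg fit and the contact height instead.
- **At rest:** I did not measure the guard's speed directly; I took one picture per camera after releasing it, so "at rest" is inferred.

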